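Shut down the engraver's control unit

ROBOT

A 7-joint arm with a two-finger parallel gripper is mounted at the origin on the work surface. World frame = base frame: x ahead of the robot, y to its left, z up, the work surface at z = 0. Lengths are in m, angles in rad, forces in N, time in s.
With the tool pointing down it reaches from about 0.425 to 1.025 m from the base axis. Payload 3.6 kg.
Tool frame: the origin (TCP) lies at the very end of the fingers, on their centre line; the grasp point (between the pads) lies 19 mm behind it (tcp_to_grasp is the distance from the TCP to the grasp point, in m); z points along the fingers, x is the direction in which the jaws open and shut, and the axes are right-handed (so a half turn about z gives the same grasp; the last joint's range is limited). The gripper opens to 85 mm and grips with 20 to 120 N. Pads are 22 mm wide; open, the fingers measure 114 mm over their backs; the gripper's body (76 mm by 85 mm) begins 54 mm behind the grasp point. The pads swing forward as they close: fully open they stand 13 mm farther back than shut.
Start: joints at [1.173, 0.591, 0.048, 1.609, -0.033, 0.943, -0.034], TCP at [0.217, -0.692, 0.194] pointing down, gripper open.
Joint ranges: [-2.69, 2.69], [-0.47, 2.24], [-1.27, 1.36], [0.19, 2.51], [-1.53, 4.68], [0.08, 2.07], [-3.09, 3.09]. Speed limits (rad/s): [2.57, 2.57, 3.14, 3.14, 3.14, 3.14, 3.14].

INTERFACE

Orientations are given as a rotation vector (axis times angle).
In Python, from rig import * gives the robot as it stands. The module is installed in compiled form; this text tells all that it offers.
- The arm moves only by the tool move_arm, never from a script. Its argument "deltas" is a list of rows, each an object with "gripper": the opening, from 0 (shut) to 1 (fully open); "translation": the shift along the tool's x, y, z in mm, a list of three; "yaw": the turn about the tool's z in rad. In form: [{"gripper": gripper, "translation": [dx, dy, dz], "yaw": yaw}, ...]. A call has 1 to 5 rows; each row shifts and turns the commanded pose from where the row before left it, along the tool's axes as they then stand; what a row does not reach is not made up. A row lasts 1/12 s, in which the tool goes at most 41.7 mm and 7.16 degrees, less where a joint would pass 70% of its speed; a pose out of reach is approached as far as the arm can. A call with a gripper value outside its range is refused whole. The fingers move at their own pace and stop on an object; the grip force is fixed at half the most. Time passes only in rows, so rows that do not move let the fingers close. It gives the time, the measured TCP pose, the force and the opening at its end, in the units of the state.
- get_obs(): the state, without advancing time (a new reading comes with each control period).
- read_camera(name): name is "scene" or "top" or "wrist"; returns the picture (400x640x3 uint8, blue, green, red); there is no depth.
- camera_info(name): a dict with "fx", "fy", "cx", "cy" (pixels), "R" (3x3) and "t" (3): a world point X has camera coordinates R X + t; the wrist camera has in their place "T_tool_cam" (4x4, takes a point from camera to tool coordinates, whose origin is the TCP and whose axes are the tool frame's). Camera axes: x right, y down, z forward; pixel columns grow to the right and rows downward; lengths in m; the calibration is good to about 2 mm. A picture is of the moment at which its call begins: read the wrist's pose just before it. camera_info takes no time and is no camera call.
- job_done(): hands the job in, once; it reports no verdict.
The state is a dict: "clock": time; "joints": joint angles; "qd": joint speeds; "joint_torque": joint torques, N m; "ee_pos": TCP position; "ee_rot": TCP orientation; "wrist_force": force on the tool from outside, world axes, zero at the start; "moment": the same for the moment, N m; "opening": finger opening in m.
Only numpy, scipy, OpenCV 4.12 (cv2) and the standard library are available. Lean on these libraries where they do the work, as an engineer would, in place of code of your own. Each camera call takes 0.05 s, during which the arm holds its last target. There are 200 camera calls.

TASK

Shut down the grey control unit on the bench: first turn its larger dial fully anticlockwise (seen from above) to the end stop, and only then slide the flat aluminium cover towards the unit's front until it is fully shut over the burr tray. Leave the smaller dial as it is set, do not disturb the things lying around the unit, and let go at the end.

Things in the scene. Friction and masses are not known exactly. Their poses are not given: they have to be found in the camera images.
- unit: fixed grey box, 220 (x) x 300 (y) mm, top panel 70 mm above the bench; origin: centre of its underside; front = its -x side, towards the robot. Left half: two dials one behind the other at y = +80, x = -55 and +55 mm (which is where varies). Right half (y = -75 mm): open burr tray at the front, cover sliding along x between two rails 8 mm high
- speed_dial (a joint): angle of the larger dial in rad: 0 at the anticlockwise end stop, growing clockwise seen from above to 4.71 at the other stop; it stays where it is left (friction about 0.05 N m)
- speed_dial_grip (a point): larger dial: point on its axis, 37 mm above the panel, 7 mm below the bar top; z up, x along the bar to the pointer, turning with it. Black disc with an upright bar grip across it: 55 mm long, 14 mm thick, sides free from 14 to 44 mm above the panel; white pointer line on one half; flat round base 82 mm across. At the end stop it points to the unit's front left (135 deg from its +x towards +y)
- trim_dial (a joint): angle of the smaller dial in rad, same sense; to be left as found
- trim_dial_grip (a point): the same point on the smaller dial. Black disc with an upright bar grip across it: 34 mm long, 14 mm thick, sides free from 14 to 44 mm above the panel; white pointer line on one half; flat round base 60 mm across.
- trim_dial_end (a point): pointer end of the smaller dial's bar, 17 mm from its axis, 37 mm above the panel
- tray_cover (a joint): opening of the cover in m: 0 fully shut against its stop (tray covered), growing as it slides to the unit's +x (back), at most 0.095; friction about 1.5 N
- tray_cover_grip (a point): middle of the cover's rib, 24.5 mm above the panel, 9 mm below the rib's top; axes as the unit's. The cover is 102 mm (x) x 128 mm (y) x 5 mm; the rib across it is 14 mm thick (x), 50 mm long (y) and stands 28 mm above the plate
- bracket: loose black steel corner bracket, 60 x 60 x 60 mm, beside the dial side of the unit; origin at the centre of its underside
- tube: loose offcut of square steel tube, 130 x 40 x 40 mm, painted blue, beside the tray side of the unit; origin at the centre of its underside, long side along its x axis
- spanner: loose spanner, 160 mm long, lying behind the unit; origin near its middle, on its underside
- screwdriver: loose screwdriver, 170 mm long, lying in front of the unit (robot side); origin near its middle, on its underside

How it is judged:
By the outcome, as a careful person would: the job done as asked, in the order asked, and still so for the second after the job is handed in, with the robot touching nothing.
It also fails if it takes over 54 s, if anything falls off the work surface, if the arm or the gripper's body presses on something with over 40 N, if the wrist force passes 120 N, or if a joint passes its speed limit or range.

## Working session

There is one attempt and no reset: what is moved stays moved. The work goes in short steps, Python scripts to look and compute and a tool call to move; the robot and the scene stay as the last step left them, time stands still between calls to the robot, and variables do not carry over. Pictures are saved under pics/ and viewed, about 8 in all and at most 12, crops included, and the job is handed in when it is done.

Besides the shell and the picture viewer there is one more tool, called as name(argument=value, ...) on one line, values as JSON. move_arm: Moves the arm, as the interface text tells. Its arguments: {"type":"object","properties":{"deltas":{"type":"array"}},"required":["deltas"]}

```bash
mkdir -p pics; python3 - <<'E'
from rig import *
import cv2,numpy as np
o=get_obs();print(o['ee_pos'],o['ee_rot'],o['opening'],o['clock'])
for n in('top','scene'):
    cv2.imwrite(f'pics/{n}0.png',read_camera(n)); c=camera_info(n);print(n,c)
print(camera_info('wrist'))
E
```

```text
[ 0.2166056  -0.69090088  0.19253061] [-2.53103316  1.85887368  0.00299344] 0.08522409525282472 0.0
top {'fx': 460.4058711394547, 'fy': 460.4058711394547, 'cx': 327.3662023849647, 'cy': 202.15247494560788, 'R': array([[-0.02990485, -0.99938687, -0.0182095 ],
       [-0.99011203,  0.03211541, -0.1365532 ],
       [ 0.13705428,  0.01394585, -0.99046536]]), 't': array([0.04838295, 0.57223856, 0.90298261])}
scene {'fx': 483.4056380024786, 'fy': 483.4056380024786, 'cx': 317.410561563852, 'cy': 194.22838064100023, 'R': array([[ 0.36641021,  0.9302722 , -0.01836291],
       [ 0.71409354, -0.29380559, -0.63541222],
       [-0.59650145,  0.21970869, -0.77195473]]), 't': array([-0.2214319 , -0.33148094,  1.59923354])}
{'fx': 321.75050040173795, 'fy': 321.75050040173795, 'cx': 312.7476580954129, 'cy': 201.96958870697333, 'T_tool_cam': array([[ 9.99998641e-01,  1.44360856e-03, -7.96437149e-04,
         4.98292022e-04],
       [-1.13741070e-03,  9.53743840e-01,  3.00618353e-01,
        -7.72817958e-02],
       [ 1.19357225e-03, -3.00617038e-01,  9.53744186e-01,
        -1.79521233e-01],
       [ 0.00000000e+00,  0.00000000e+00,  0.00000000e+00,
         1.00000000e+00]])}
```

View pics/top0.png

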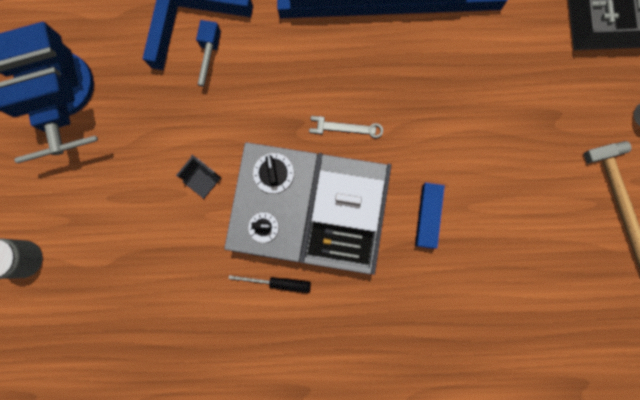

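View pics/scene0.png

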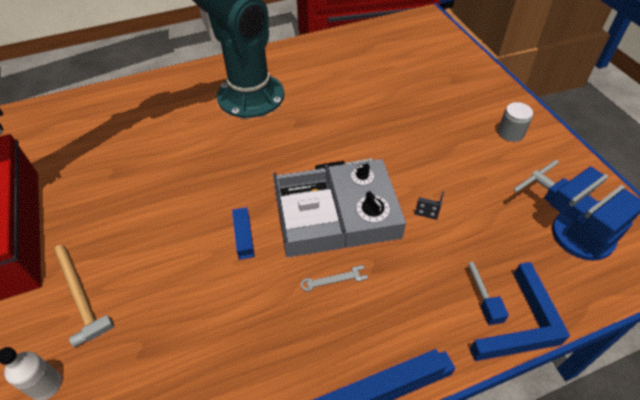

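The top view shows the larger dial at the back, about (272,172), and the smaller one at (263,227). The cover rib is at (348,199), the tray opening is to the front, and the screwdriver is at (270,284). Next I'll zoom in and cast rays.

```bash
cat > h.py <<'E'
from rig import *
import cv2,numpy as np
from scipy.spatial.transform import Rotation as Rot
def ray(name,uv,z,pose=None):
    c=camera_info(name); d=np.array([(uv[0]-c['cx'])/c['fx'],(uv[1]-c['cy'])/c['fy'],1.])
    if name=='wrist':
        T=c['T_tool_cam'];R=Rot.from_rotvec(pose[1]).as_matrix()
        d=R@T[:3,:3]@d; o=pose[0]+R@T[:3,3]
    else: o=-c['R'].T@c['t']; d=c['R'].T@d
    return o+d*(z-o[2])/d[2]
def proj(name,X,pose=None):
    c=camera_info(name)
    if name=='wrist':
        T=c['T_tool_cam'];R=Rot.from_rotvec(pose[1]).as_matrix()
        p=T[:3,:3].T@(R.T@(np.array(X)-pose[0])-T[:3,3])
    else: p=c['R']@X+c['t']
    return np.array([c['fx']*p[0]/p[2]+c['cx'],c['fy']*p[1]/p[2]+c['cy']])
E
python3 - <<'E'
from h import *
im=cv2.imread('pics/top0.png')
for n,uv in dict(BL=(247,143),BR=(391,164),FR=(376,267),FL=(227,249)).items(): print(n,ray('top',uv,.07).round(4))
a=cv2.resize(im[130:300,215:405],None,fx=4,fy=4,interpolation=cv2.INTER_CUBIC)
cv2.imwrite('pics/topc.png',a[:600])
E
```

```text
BL [0.6953 0.189  0.07  ]
BR [ 0.6421 -0.0993  0.07  ]
FR [ 0.4393 -0.0604  0.07  ]
FL [0.4829 0.2297 0.07  ]
```

View pics/topc.png

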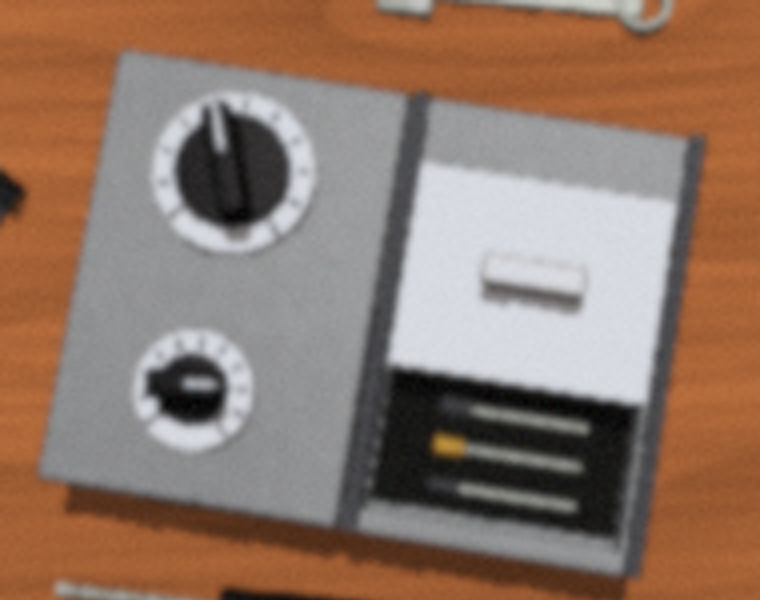

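The zoomed crop shows the large dial ring at (233,172), with its bar running from (218,106) at the pointer end to (236,218). The small ring is at (193,390) and its pointer aims right. The rib top is around (534,268).

```bash
python3 - <<'E'
from h import *
f=lambda u,v,z:ray('top',((u+.5)/4+215-.5,(v+.5)/4+130-.5),z)
P=dict(FL=f(40,478,.07),BL=f(122,52,.07),BR=f(704,138,.078),FR=f(634,577,.078),
 D=f(233,172,.071),d=f(193,390,.071),p=f(219,106,.114),q=f(238,218,.114),
 r1=f(484,266,.103),r2=f(587,280,.103),cBL=f(420,163,.076),cBR=f(674,200,.076))
for k,v in P.items(): print(k,v.round(4))
az=lambda a:np.degrees(np.arctan2(a[1],a[0])).round(1)
print('yaw: dials',az(P['D']-P['d']),'L',az(P['BL']-P['FL']),'R',az(P['BR']-P['FR']),'front',az(P['FL']-P['FR'])-90,'back',az(P['BL']-P['BR'])-90,'cover',az(P['cBL']-P['cBR'])-90,'bar',az(P['p']-P['q']),'rib',az(P['r1']-P['r2'])-90)
print(np.linalg.norm(P['D']-P['d']),np.linalg.norm(P['FL']-P['FR']),np.linalg.norm(P['BL']-P['FL']))
c=(P['FL'][:2]+P['BL'][:2]+P['FR'][:2]+P['BR'][:2])/4; y=np.radians(-11); R=np.array([[np.cos(y),-np.sin(y)],[np.sin(y),np.cos(y)]])
print('c',c,'D pred',c+R@[.055,.08],'d',c+R@[-.055,.08]); 
for k in P: print(k,(R.T@(P[k][:2]-c)).round(4))
E
```

```text
FL [0.4828 0.2343 0.07  ]
BL [0.6962 0.1928 0.07  ]
BR [ 0.6401 -0.0976  0.078 ]
FR [ 0.4265 -0.0536  0.078 ]
D [0.6323 0.1373 0.071 ]
d [0.5236 0.1585 0.071 ]
p [0.6557 0.1379 0.114 ]
q [0.601  0.1295 0.114 ]
r1 [0.5758 0.0135 0.103 ]
r2 [ 0.5675 -0.0354  0.103 ]
cBL [0.6327 0.0435 0.076 ]
cBR [ 0.6098 -0.0815  0.076 ]
yaw: dials -11.1 L -11.0 R -11.6 front -11.099999999999994 back -10.900000000000006 cover -10.400000000000006 bar 8.7 rib -9.700000000000003
0.110704840785676 0.2935434181536861 0.2173827235412714
c [0.5614126  0.06899994] D pred [0.63066681 0.13703562] d [0.52268782 0.15802461]
FL [-0.1087  0.1473]
BL [0.1087 0.1473]
BR [ 0.109  -0.1485]
FR [-0.1091 -0.1461]
D [0.0565 0.0806]
d [-0.0542  0.0807]
p [0.0795 0.0856]
q [0.0273 0.067 ]
r1 [ 0.0247 -0.0517]
r2 [ 0.0259 -0.1013]
cBL [ 0.0748 -0.0114]
cBR [ 0.0762 -0.1385]
```

move_arm(deltas=[{"gripper": 1,"translation": [0,0,-30],"yaw": 0},{"gripper": 1,"translation": [-20,-30,-10],"yaw": 0}])

```text
clock: 0.27
ee_pos: [0.2315, -0.6705, 0.2354]
ee_rot: [2.514, -1.868, 0.001]
wrist_force: [-1.3, -1.7, 1.9]
opening: 0.0855
```

```bash
python3 - <<'E'
from h import *
o=get_obs();print({k:np.round(v,3) for k,v in o.items()}); print(Rot.from_rotvec(o['ee_rot']).as_matrix().round(3))
E
```

```text
{'clock': np.float64(0.267), 'joints': array([ 1.133,  0.53 ,  0.058,  1.614, -0.026,  0.993, -0.081]), 'qd': array([-0.57 , -0.454, -0.075,  0.501, -0.005, -0.062, -0.593]), 'joint_torque': array([ -1.845, -43.916,  -2.274, -18.029,  -0.477,   0.487,   0.596]), 'ee_pos': array([ 0.232, -0.671,  0.235]), 'ee_rot': array([ 2.514e+00, -1.868e+00,  1.000e-03]), 'wrist_force': array([-1.3  , -1.669,  1.859]), 'moment': array([-0.142,  0.087,  0.016]), 'opening': np.float64(0.085)}
[[ 0.288 -0.957 -0.005]
 [-0.957 -0.288 -0.008]
 [ 0.006  0.007 -1.   ]]
```

move_arm(deltas=[{"gripper": 1,"translation": [0,0,0],"yaw": 0.071},{"gripper": 1,"translation": [0,0,0],"yaw": 0.07},{"gripper": 1,"translation": [-32,-22.5,0],"yaw": 0},{"gripper": 1,"translation": [-32,-22.5,0],"yaw": 0},{"gripper": 1,"translation": [-32,-22.5,0],"yaw": 0}])

```text
clock: 0.68
ee_pos: [0.2904, -0.5568, 0.233]
ee_rot: [-2.393, 2.035, 0.002]
wrist_force: [1.1, -0.2, -0.6]
opening: 0.0853
```

move_arm(deltas=[{"gripper": 1,"translation": [-32,-22.5,0],"yaw": 0},{"gripper": 1,"translation": [-32,-22.5,0],"yaw": 0},{"gripper": 1,"translation": [-32,-22.5,0],"yaw": 0},{"gripper": 1,"translation": [-32,-22.5,0],"yaw": 0},{"gripper": 1,"translation": [-32,-22.5,0],"yaw": 0}])

```text
clock: 1.1
ee_pos: [0.3759, -0.3799, 0.2334]
ee_rot: [-2.395, 2.034, 0.001]
wrist_force: [0.7, -0.8, -0.1]
opening: 0.0852
```

move_arm(deltas=[{"gripper": 1,"translation": [-32,-22.5,0],"yaw": 0},{"gripper": 1,"translation": [-32,-22.5,0],"yaw": 0},{"gripper": 1,"translation": [-32,-22.5,0],"yaw": 0},{"gripper": 1,"translation": [-32,-22.5,0],"yaw": 0},{"gripper": 1,"translation": [-32,-22.5,0],"yaw": 0}])

```text
clock: 1.52
ee_pos: [0.4608, -0.2039, 0.2335]
ee_rot: [2.394, -2.033, -0.001]
wrist_force: [1.1, -0.7, 0.1]
opening: 0.0852
```

move_arm(deltas=[{"gripper": 1,"translation": [-32,-22.5,0],"yaw": 0},{"gripper": 1,"translation": [-32,-22.5,0],"yaw": 0},{"gripper": 1,"translation": [-32,-22.5,0],"yaw": 0},{"gripper": 1,"translation": [-32,-22.5,0],"yaw": 0},{"gripper": 1,"translation": [-32,-22.5,0],"yaw": 0}])

```text
clock: 1.93
ee_pos: [0.5459, -0.0279, 0.2334]
ee_rot: [2.394, -2.033, -0.001]
wrist_force: [0.6, -1.2, 0.5]
opening: 0.0851
```

move_arm(deltas=[{"gripper": 1,"translation": [-32,-22.5,0],"yaw": 0},{"gripper": 1,"translation": [-32,-22.5,0],"yaw": 0},{"gripper": 1,"translation": [-32,-22.5,0],"yaw": 0},{"gripper": 1,"translation": [-32,-22.5,0],"yaw": 0},{"gripper": 1,"translation": [0,0,0],"yaw": 0}])

```text
clock: 2.35
ee_pos: [0.6162, 0.1227, 0.2336]
ee_rot: [-2.4, 2.015, 0.004]
wrist_force: [0.0, 1.4, 1.1]
opening: 0.0855
```

```bash
python3 - <<'E'
from h import *
o=get_obs();print({k:np.round(v,3) for k,v in o.items() if k in('joints','ee_pos','ee_rot')})
P=(o['ee_pos'],o['ee_rot']);cv2.imwrite('pics/w1.png',read_camera('wrist'))
o2=get_obs();P=((o['ee_pos']+o2['ee_pos'])/2,o['ee_rot']);np.savez('w1.npz',p=o['ee_pos'],r=o['ee_rot'])
print(o2['ee_pos'])
print('dial top',proj('wrist',[.631,.137,.114],P),'trim',proj('wrist',[.523,.158,.114],P),'rib',proj('wrist',[.572,-.011,.103],P))
E
```

```text
{'joints': array([-0.153,  0.428, -0.155,  1.796,  0.073,  0.917, -1.734]), 'ee_pos': array([0.616, 0.123, 0.234]), 'ee_rot': array([-2.4  ,  2.015,  0.004])}
[0.61457775 0.11781033 0.23322144]
dial top [298.8688606  166.79449397] trim [262.06095343 264.41034627] rib [429.44587188 243.9779375 ]
```

View pics/w1.png

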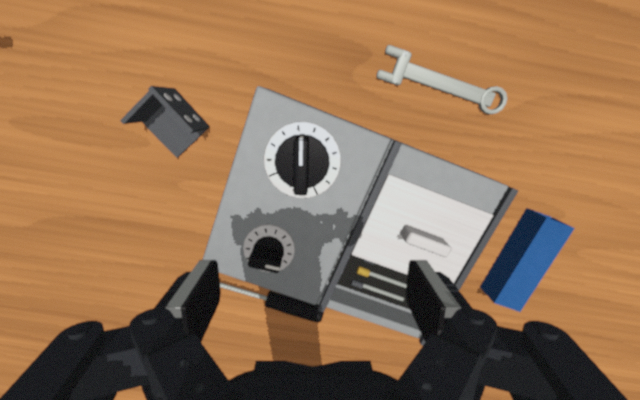

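The wrist view shows the big dial's bar upright in the picture, from (302,133) to (301,193), so the jaws are already square to it. The ring is centred near (302,160), and the trim dial sits at (268,249).

```bash
python3 - <<'E'
from h import *
d=np.load('w1.npz');P=(d['p'],d['r'])
im=cv2.imread('pics/w1.png')
m=cv2.inRange(im[110:205,255:350],(190,190,190),(255,255,255)); n,l,s,c=cv2.connectedComponentsWithStats(m)
for i in range(1,n):
    if s[i,4]>20: print(s[i]+[255,110,0,0,0],c[i]+[255,110])
pts=np.argwhere(m)[:,::-1]+[255,110]; print('circ',cv2.minEnclosingCircle(pts.astype(np.float32)))
print('ring',ray('wrist',cv2.minEnclosingCircle(pts.astype(np.float32))[0],.072,P),'bar',ray('wrist',(302,133),.114,P),ray('wrist',(301,190),.114,P))
o=get_obs();R=Rot.from_rotvec(o['ee_rot']).as_matrix()
print(o['ee_pos'],'tool delta to dial',R.T@(np.array([.631,.137,.190])-o['ee_pos']),'x az',np.degrees(np.arctan2(R[1,0],R[0,0])))
E
```

```text
[ 264  122   77   72 1536] [305.07291667 149.03580729]
[299 141   3  24  60] [300.2 153.5]
[269 175  47  23 313] [288.19808307 187.34185304]
circ ((301.79736328125, 159.4547119140625), 38.3586311340332)
ring [0.63173066 0.13838994 0.072     ] bar [0.6631577  0.14171825 0.114     ] [0.60978528 0.13377648 0.114     ]
[0.61457775 0.11781033 0.23322144] tool delta to dial [-0.01596219 -0.01941502  0.0432931 ] x az -80.18262171270484
```

move_arm(deltas=[{"gripper": 1,"translation": [-16.5,-20,20],"yaw": 0.02},{"gripper": 1,"translation": [0,0,24],"yaw": 0},{"gripper": 1,"translation": [0,0,0],"yaw": 0},{"gripper": 1,"translation": [0,0,0],"yaw": 0}])

```text
clock: 2.73
ee_pos: [0.6289, 0.1287, 0.1881]
ee_rot: [2.369, -2.055, -0.003]
wrist_force: [-0.1, -0.4, 0.2]
opening: 0.0853
```

```bash
cat > d.py <<'E'
from h import *
import sys
t=np.array(list(map(float,sys.argv[1:4])))
o=get_obs();R=Rot.from_rotvec(o['ee_rot']).as_matrix()
print(o['clock'],o['ee_pos'].round(4),'delta mm',(1e3*R.T@(t-o['ee_pos'])).round(1),'x az',np.degrees(np.arctan2(R[1,0],R[0,0])).round(2),'q7',o['joints'][[0,6]].round(2),'F',o['wrist_force'].round(1),'M',o['moment'].round(2),'op',o['opening'])
E
python3 d.py .632 .1375 .090
```

```text
2.7333 [0.6289 0.1287 0.1881] delta mm [-8.4 -4.8 98. ] x az -81.88 q7 [-0.18 -1.78] F [-0.1 -0.4  0.2] M [-0.03 -0.05 -0.04] op 0.08534255208099051
```

move_arm(deltas=[{"gripper": 1,"translation": [-8.4,-4.8,20],"yaw": 0},{"gripper": 1,"translation": [0,0,26],"yaw": 0},{"gripper": 1,"translation": [0,0,26],"yaw": 0},{"gripper": 1,"translation": [0,0,18],"yaw": 0},{"gripper": 1,"translation": [0,0,7],"yaw": 0}])

```text
clock: 3.15
ee_pos: [0.633, 0.1375, 0.0914]
ee_rot: [2.37, -2.057, -0.002]
wrist_force: [-0.7, 0.2, -0.5]
opening: 0.0853
```

move_arm(deltas=[{"gripper": 1,"translation": [0,0,0],"yaw": 0},{"gripper": 1,"translation": [0,0,0],"yaw": 0}])

```text
clock: 3.32
ee_pos: [0.6353, 0.139, 0.094]
ee_rot: [-2.372, 2.058, -0.002]
wrist_force: [0.2, 1.0, -0.2]
opening: 0.0854
```

```bash
python3 d.py .632 .1375 .090
```

```text
3.3167 [0.6353 0.139  0.094 ] delta mm [1.  3.5 4. ] x az -81.88 q7 [-0.2  -1.82] F [ 0.2  1.  -0.2] M [ 0.03 -0.02  0.02] op 0.08543323987619013
```

move_arm(deltas=[{"gripper": 1,"translation": [1,3,3],"yaw": 0},{"gripper": 1,"translation": [0,0,0],"yaw": 0},{"gripper": 0,"translation": [0,0,0],"yaw": 0},{"gripper": 0,"translation": [0,0,0],"yaw": 0},{"gripper": 0,"translation": [0,0,0],"yaw": 0}])

```text
clock: 3.73
ee_pos: [0.632, 0.1384, 0.0903]
ee_rot: [-2.374, 2.057, -0.001]
wrist_force: [-0.6, 0.3, 0.3]
opening: 0.0516
```

move_arm(deltas=[{"gripper": 0,"translation": [0,0,0],"yaw": 0},{"gripper": 0,"translation": [0,0,0],"yaw": 0},{"gripper": 0,"translation": [0,0,0],"yaw": 0},{"gripper": 0,"translation": [0,0,0],"yaw": 0}])

```text
clock: 4.07
ee_pos: [0.6316, 0.1384, 0.0896]
ee_rot: [2.374, -2.057, -0.0]
wrist_force: [-0.8, -0.2, 0.3]
opening: 0.0009
```

```bash
python3 d.py .632 .1375 .090
```

```text
4.0667 [0.6316 0.1384 0.0896] delta mm [ 0.9 -0.3 -0.4] x az -81.81 q7 [-0.2  -1.82] F [-0.8 -0.2  0.3] M [-0.02 -0.01 -0.02] op 0.0009350754767812377
```

The fingers closed to 0.9 mm with no force, so they missed the bar. I'll look before doing anything else.

```bash
python3 - <<'E'
from h import *
w=read_camera('wrist');s=read_camera('scene');t=read_camera('top')
s=cv2.resize(s[120:270,260:450],None,fx=3,fy=3,interpolation=2);t=cv2.resize(t[130:290,215:405],None,fx=2,fy=2)
cv2.imwrite('pics/w2.png',w)
c=np.zeros((600,800,3),np.uint8);c[:450,:570]=s[:450,:570]; c2=cv2.resize(w[100:400,200:440],(230,288)); c[:288,570:]=c2; c[288:,570:]=cv2.resize(t,(380,320))[:312,:230]
cv2.imwrite('pics/m2.png',c)
E
```

```text
(no output)
```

View pics/m2.png

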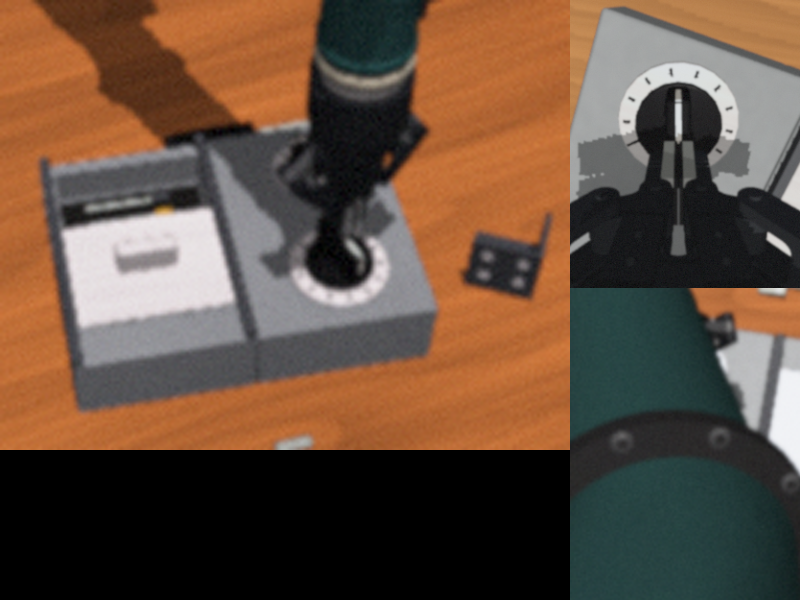

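```bash
python3 - <<'E'
import cv2
w=cv2.imread('pics/w2.png');cv2.imwrite('pics/w2c.png',cv2.resize(w[140:340,220:420],(600,600),interpolation=2))
E
```

```text
(no output)
```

View pics/w2c.png

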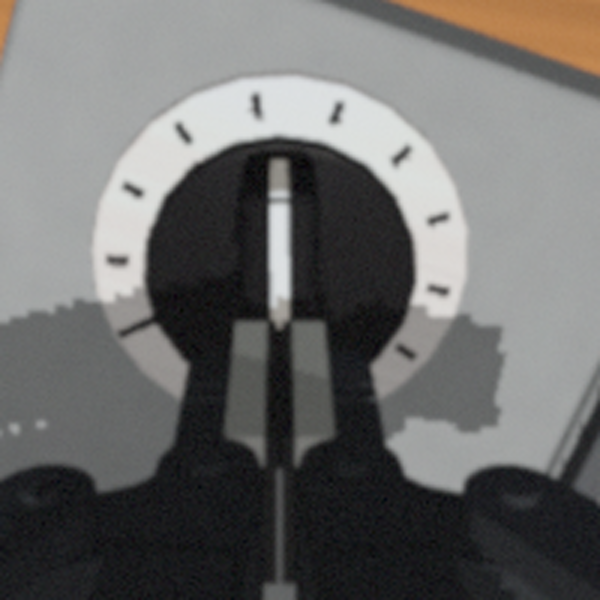

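The fingers look closed above the bar: the pads cover its rear half and the gap between them is narrower than the bar. I'll brighten the picture to confirm.

```bash
python3 - <<'E'
from h import *
w=cv2.imread('pics/w2.png')[140:340,230:410];s=read_camera('scene');cv2.imwrite('pics/s2.png',s)
s=s[150:230,330:415]
g=lambda i,f:(255*(cv2.resize(i,None,fx=f,fy=f,interpolation=2)/255.)**.4).astype(np.uint8)
a=g(w,2.2);b=g(s,4.6);H=max(len(a),len(b));c=np.zeros((H,a.shape[1]+b.shape[1],3),np.uint8);c[:len(a),:a.shape[1]]=a;c[:len(b),a.shape[1]:]=b
cv2.imwrite('pics/m3.png',c);print(c.shape,a.shape)
o=get_obs();print('TCP in scene',proj('scene',o['ee_pos']),'in crop',(proj('scene',o['ee_pos'])-[330,150])*4.6+[a.shape[1],0], 'bar top ctr',(proj('scene',np.array([.632,.1375,.114]))-[330,150])*4.6+[a.shape[1],0])
E
```

```text
(440, 787, 3) (440, 396, 3)
TCP in scene [373.35438897 203.19971686] in crop [595.43018927 244.71869757] bar top ctr [597.71813489 216.80057372]
```

View pics/m3.png

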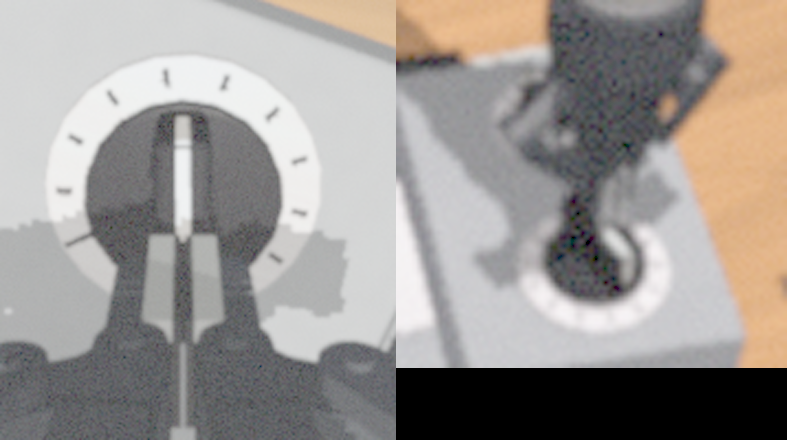

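The brightened view confirms it. The light pads end at crop (180,235), on top of the bar and hiding its rear half. From the finger gap seen while open and the tip position seen while shut, the real fingertips are about 38 mm short of the reported TCP. I'll reopen and descend in small steps, watching the force.

move_arm(deltas=[{"gripper": 1,"translation": [0,0,0],"yaw": 0},{"gripper": 1,"translation": [0,0,0],"yaw": 0},{"gripper": 1,"translation": [0,0,0],"yaw": 0},{"gripper": 1,"translation": [0,0,0],"yaw": 0},{"gripper": 1,"translation": [0,0,0],"yaw": 0}])

```text
clock: 4.68
ee_pos: [0.6317, 0.1383, 0.0897]
ee_rot: [-2.374, 2.057, 0.0]
wrist_force: [-0.4, 0.2, 0.3]
opening: 0.0603
```

move_arm(deltas=[{"gripper": 1,"translation": [0,0,0],"yaw": 0},{"gripper": 1,"translation": [0,0,3],"yaw": 0},{"gripper": 1,"translation": [0,0,3],"yaw": 0},{"gripper": 1,"translation": [0,0,3],"yaw": 0},{"gripper": 1,"translation": [0,0,0],"yaw": 0}])

```text
clock: 5.1
ee_pos: [0.631, 0.1381, 0.0797]
ee_rot: [2.373, -2.056, -0.001]
wrist_force: [-0.9, -0.9, 0.2]
opening: 0.0857
```

move_arm(deltas=[{"gripper": 1,"translation": [0,0,3],"yaw": 0},{"gripper": 1,"translation": [0,0,3],"yaw": 0},{"gripper": 1,"translation": [0,0,3],"yaw": 0},{"gripper": 1,"translation": [0,0,3],"yaw": 0},{"gripper": 1,"translation": [0,0,0],"yaw": 0}])

```text
clock: 5.52
ee_pos: [0.6311, 0.1381, 0.0679]
ee_rot: [2.373, -2.057, -0.001]
wrist_force: [-0.1, -0.5, 0.5]
opening: 0.0856
```

move_arm(deltas=[{"gripper": 1,"translation": [0,0,2],"yaw": 0},{"gripper": 1,"translation": [0,0,2],"yaw": 0},{"gripper": 1,"translation": [0,0,2],"yaw": 0},{"gripper": 1,"translation": [0,0,2],"yaw": 0},{"gripper": 1,"translation": [0,0,0],"yaw": 0}])

```text
clock: 5.93
ee_pos: [0.6313, 0.1382, 0.0602]
ee_rot: [2.374, -2.057, -0.001]
wrist_force: [0.2, 0.3, 0.1]
opening: 0.0854
```

```bash
python3 d.py .632 .1375 .050
```

```text
5.9333 [0.6313 0.1382 0.0602] delta mm [ 0.8 -0.6 10.2] x az -81.82 q7 [-0.21 -1.83] F [0.2 0.3 0.1] M [-0.06  0.03 -0.02] op 0.08536070829986568
```

The reported TCP is now below the panel with no contact, so the offset is confirmed.

move_arm(deltas=[{"gripper": 1,"translation": [0,0,3],"yaw": 0},{"gripper": 1,"translation": [0,0,3],"yaw": 0},{"gripper": 0,"translation": [0,0,0],"yaw": 0},{"gripper": 0,"translation": [0,0,0],"yaw": 0},{"gripper": 0,"translation": [0,0,0],"yaw": 0}])

```text
clock: 6.35
ee_pos: [0.6316, 0.1383, 0.0546]
ee_rot: [2.374, -2.057, -0.0]
wrist_force: [0.4, 0.3, -0.0]
opening: 0.0515
```

move_arm(deltas=[{"gripper": 0,"translation": [0,0,0],"yaw": 0},{"gripper": 0,"translation": [0,0,0],"yaw": 0},{"gripper": 0,"translation": [0,0,0],"yaw": 0},{"gripper": 0,"translation": [0,0,0],"yaw": 0}])

```text
clock: 6.68
ee_pos: [0.6317, 0.1383, 0.055]
ee_rot: [-2.374, 2.057, -0.0]
wrist_force: [0.0, 0.0, 1.3]
opening: 0.0126
```

```bash
python3 d.py .632 .1375 .050
```

```text
6.6833 [0.6317 0.1383 0.055 ] delta mm [ 0.8 -0.1  5. ] x az -81.82 q7 [-0.21 -1.83] F [0.  0.  1.3] M [0.02 0.08 0.02] op 0.01263822882028624
```

The bar is gripped. Anticlockwise from above is negative tool yaw, about 2.02 rad to the stop.

move_arm(deltas=[{"gripper": 0,"translation": [0,0,0],"yaw": -0.1},{"gripper": 0,"translation": [0,0,0],"yaw": -0.1},{"gripper": 0,"translation": [0,0,0],"yaw": -0.1},{"gripper": 0,"translation": [0,0,0],"yaw": -0.1},{"gripper": 0,"translation": [0,0,0],"yaw": -0.1}])

```text
clock: 7.1
ee_pos: [0.6315, 0.1389, 0.055]
ee_rot: [-2.812, 1.399, 0.001]
wrist_force: [-1.0, 0.8, 1.4]
opening: 0.0127
```

```bash
python3 d.py .632 .1383 .055
```

```text
7.1 [0.6315 0.1389 0.055 ] delta mm [ 0.8 -0.1 -0. ] x az -52.9 q7 [-0.11 -1.46] F [-1.   0.8  1.4] M [ 0.16  0.22 -0.03] op 0.012712054591622888
```

move_arm(deltas=[{"gripper": 0,"translation": [0,0,0],"yaw": -0.12},{"gripper": 0,"translation": [0,0,0],"yaw": -0.12},{"gripper": 0,"translation": [0,0,0],"yaw": -0.12},{"gripper": 0,"translation": [0,0,0],"yaw": -0.12},{"gripper": 0,"translation": [0,0,0],"yaw": -0.12}])

```text
clock: 7.52
ee_pos: [0.6309, 0.1393, 0.055]
ee_rot: [-3.1, 0.504, 0.002]
wrist_force: [-2.3, 1.7, 1.2]
opening: 0.013
```

move_arm(deltas=[{"gripper": 0,"translation": [0,0,0],"yaw": -0.12},{"gripper": 0,"translation": [0,0,0],"yaw": -0.12},{"gripper": 0,"translation": [0,0,0],"yaw": -0.12},{"gripper": 0,"translation": [0,0,0],"yaw": -0.12},{"gripper": 0,"translation": [0,0,0],"yaw": -0.12}])

```text
clock: 7.93
ee_pos: [0.6301, 0.1393, 0.055]
ee_rot: [-3.11, -0.435, 0.003]
wrist_force: [-3.8, 2.0, 3.2]
opening: 0.0128
```

```bash
python3 d.py .632 .1383 .055
```

```text
7.9333 [0.6301 0.1393 0.055 ] delta mm [ 1.5  1.5 -0. ] x az 15.93 q7 [ 0.1  -0.53] F [-3.8  2.   3.2] M [ 0.25  0.71 -0.03] op 0.012815114118015372
```

move_arm(deltas=[{"gripper": 0,"translation": [0,0,0],"yaw": -0.08},{"gripper": 0,"translation": [0,0,0],"yaw": -0.08},{"gripper": 0,"translation": [0,0,0],"yaw": -0.06},{"gripper": 0,"translation": [0,0,0],"yaw": -0.05},{"gripper": 0,"translation": [0,0,0],"yaw": 0}])

```text
clock: 8.35
ee_pos: [0.6298, 0.1392, 0.055]
ee_rot: [-3.025, -0.844, 0.004]
wrist_force: [-4.6, 0.7, 5.1]
opening: 0.0132
```

```bash
python3 d.py .632 .1383 .055
```

```text
8.35 [0.6298 0.1392 0.055 ] delta mm [ 1.4  1.9 -0. ] x az 31.17 q7 [ 0.14 -0.32] F [-4.6  0.7  5.1] M [0.2  0.82 0.07] op 0.01323961378241316
```

move_arm(deltas=[{"gripper": 0,"translation": [0,0,0],"yaw": -0.03},{"gripper": 0,"translation": [0,0,0],"yaw": -0.02},{"gripper": 0,"translation": [0,0,0],"yaw": -0.02},{"gripper": 0,"translation": [0,0,0],"yaw": 0}])

```text
clock: 8.68
ee_pos: [0.6297, 0.1391, 0.055]
ee_rot: [-2.995, -0.941, 0.005]
wrist_force: [-4.7, 1.6, 6.1]
opening: 0.0129
```

```bash
python3 d.py .632 .1383 .055
```

```text
8.6833 [0.6297 0.1391 0.055 ] delta mm [ 1.4  2.  -0.1] x az 34.9 q7 [ 0.15 -0.26] F [-4.7  1.6  6.1] M [ 0.26  1.1  -0.83] op 0.0128794725221939
```

move_arm(deltas=[{"gripper": 0,"translation": [0,0,0],"yaw": -0.02},{"gripper": 0,"translation": [0,0,0],"yaw": 0}])

```text
clock: 8.85
ee_pos: [0.6297, 0.1392, 0.055]
ee_rot: [-2.986, -0.967, 0.005]
wrist_force: [-4.9, 1.6, 5.3]
opening: 0.0125
```

```bash
python3 d.py .632 .1383 .055
```

```text
8.85 [0.6297 0.1392 0.055 ] delta mm [ 1.3  2.  -0. ] x az 35.88 q7 [ 0.15 -0.25] F [-4.9  1.6  5.3] M [ 0.34  1.12 -1.29] op 0.012458739975494421
```

The moment climbed from 0.03 to 0.83 and then 1.29 N m at the expected bearing, about 35°, so the dial is at its stop. Now I'll release, rise, and turn for the rib.

move_arm(deltas=[{"gripper": 1,"translation": [0,0,0],"yaw": 0},{"gripper": 1,"translation": [0,0,0],"yaw": 0},{"gripper": 1,"translation": [0,0,0],"yaw": 0},{"gripper": 1,"translation": [0,0,0],"yaw": 0},{"gripper": 1,"translation": [0,0,0],"yaw": 0}])

```text
clock: 9.27
ee_pos: [0.6321, 0.138, 0.0546]
ee_rot: [2.986, 0.977, 0.001]
wrist_force: [-0.4, -0.4, -0.5]
opening: 0.0725
```

move_arm(deltas=[{"gripper": 1,"translation": [0,0,0],"yaw": 0},{"gripper": 1,"translation": [0,0,-15],"yaw": 0},{"gripper": 1,"translation": [0,0,-30],"yaw": 0},{"gripper": 1,"translation": [0,0,-30],"yaw": 0},{"gripper": 1,"translation": [0,0,-25],"yaw": 0.1}])

```text
clock: 9.68
ee_pos: [0.632, 0.1388, 0.1572]
ee_rot: [-3.031, -0.824, -0.002]
wrist_force: [0.2, 0.8, 0.1]
opening: 0.0854
```

move_arm(deltas=[{"gripper": 1,"translation": [0,0,0],"yaw": 0.12},{"gripper": 1,"translation": [0,0,0],"yaw": 0.12},{"gripper": 1,"translation": [0,0,0],"yaw": 0.12},{"gripper": 1,"translation": [0,0,0],"yaw": 0.12},{"gripper": 1,"translation": [0,0,0],"yaw": 0.12}])

```text
clock: 10.1
ee_pos: [0.6318, 0.1386, 0.1561]
ee_rot: [-3.139, 0.115, -0.002]
wrist_force: [-0.2, -0.3, 0.2]
opening: 0.0852
```

move_arm(deltas=[{"gripper": 1,"translation": [-6,33,0],"yaw": 0.118},{"gripper": 1,"translation": [-6,33,0],"yaw": 0},{"gripper": 1,"translation": [-6,32,0],"yaw": 0},{"gripper": 1,"translation": [0,0,0],"yaw": 0},{"gripper": 1,"translation": [0,0,0],"yaw": 0}])

```text
clock: 10.52
ee_pos: [0.5992, 0.0413, 0.1555]
ee_rot: [3.126, -0.298, 0.0]
wrist_force: [-0.2, 1.2, 0.2]
opening: 0.0859
```

```bash
python3 d.py .572 -.011 .051; python3 - <<'E'
from h import *
o=get_obs();np.savez('w3.npz',p=o['ee_pos'],r=o['ee_rot']);cv2.imwrite('pics/w3.png',read_camera('wrist'))
P=(o['ee_pos'],o['ee_rot']);print('rib',proj('wrist',[.572,-.011,.1035],P),'dial',proj('wrist',[.632,.1375,.114],P))
E
```

```text
10.5167 [0.5992 0.0413 0.1555] delta mm [-16.9  56.4 104.5] x az -10.88 q7 [ 0.25 -0.7 ] F [-0.2  1.2  0.2] M [ 0.01 -0.01 -0.  ] op 0.08589969167923465
rib [291.17668086 273.0119915 ] dial [334.22901157  61.05690024]
```

View pics/w3.png

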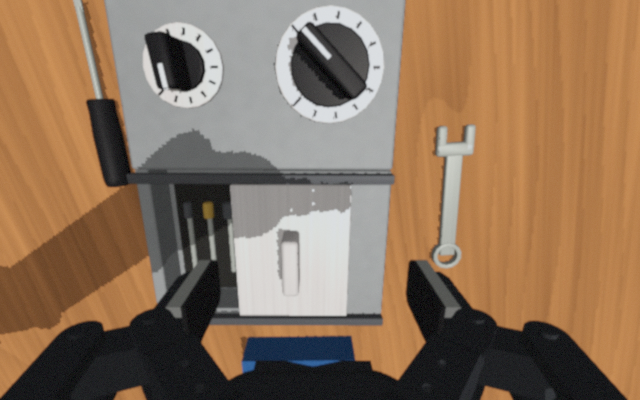

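The picture shows the big dial's pointer aimed front-left, with its bar from (303,28) to (360,95) at about 130–135°. The trim dial is untouched. The rib runs from (290,232) to (290,296), close to its predicted centre of (291,273), so I'll go down to it.

move_arm(deltas=[{"gripper": 1,"translation": [-8.5,28,20],"yaw": 0},{"gripper": 1,"translation": [-8.5,28,25],"yaw": 0},{"gripper": 1,"translation": [0,0,10],"yaw": 0},{"gripper": 1,"translation": [0,0,0],"yaw": 0},{"gripper": 1,"translation": [0,0,0],"yaw": 0}])

```text
clock: 10.98
ee_pos: [0.5733, -0.0057, 0.0999]
ee_rot: [-3.126, 0.288, -0.001]
wrist_force: [0.7, 0.5, -0.3]
opening: 0.0853
```

```bash
python3 d.py .572 -.011 .051
```

```text
10.9833 [ 0.5733 -0.0057  0.0999] delta mm [-0.3  5.6 48.9] x az -10.54 q7 [ 0.3  -0.68] F [ 0.7  0.5 -0.3] M [ 0.04 -0.01  0.05] op 0.08534844490431728
```

move_arm(deltas=[{"gripper": 1,"translation": [0,5,15],"yaw": 0},{"gripper": 1,"translation": [0,0,14],"yaw": 0},{"gripper": 1,"translation": [0,0,10],"yaw": 0},{"gripper": 1,"translation": [0,0,6],"yaw": 0},{"gripper": 1,"translation": [0,0,3],"yaw": 0}])

```text
clock: 11.4
ee_pos: [0.5723, -0.0111, 0.0516]
ee_rot: [-3.127, 0.289, -0.001]
wrist_force: [-0.9, -0.1, -0.4]
opening: 0.0853
```

move_arm(deltas=[{"gripper": 0,"translation": [0,0,0],"yaw": 0},{"gripper": 0,"translation": [0,0,0],"yaw": 0},{"gripper": 0,"translation": [0,0,0],"yaw": 0},{"gripper": 0,"translation": [0,0,0],"yaw": 0},{"gripper": 0,"translation": [0,0,0],"yaw": 0}])

```text
clock: 11.82
ee_pos: [0.572, -0.0127, 0.0522]
ee_rot: [-3.128, 0.292, -0.001]
wrist_force: [0.7, -0.1, -0.2]
opening: 0.0255
```

move_arm(deltas=[{"gripper": 0,"translation": [0,0,0],"yaw": 0},{"gripper": 0,"translation": [0,0,0],"yaw": 0}])

```text
clock: 11.98
ee_pos: [0.5717, -0.0128, 0.0522]
ee_rot: [3.128, -0.293, 0.0]
wrist_force: [-0.2, 0.2, 4.1]
opening: 0.0121
```

```bash
python3 d.py .572 -.011 .051
```

```text
11.9833 [ 0.5717 -0.0128  0.0522] delta mm [-0.  -1.8  1.2] x az -10.71 q7 [ 0.27 -0.73] F [-0.2  0.2  4.1] M [ 0.01  0.22 -0.11] op 0.012120788772418657
```

move_arm(deltas=[{"gripper": 0,"translation": [-6,0,-1],"yaw": 0},{"gripper": 0,"translation": [-10,0,0],"yaw": 0},{"gripper": 0,"translation": [-10,0,0],"yaw": 0},{"gripper": 0,"translation": [-10,0,0],"yaw": 0},{"gripper": 0,"translation": [-8,0,0],"yaw": 0}])

```text
clock: 12.4
ee_pos: [0.5263, -0.0039, 0.0523]
ee_rot: [-3.128, 0.291, 0.002]
wrist_force: [2.0, 1.4, -9.1]
opening: 0.0121
```

```bash
python3 d.py .572 -.011 .051
```

```text
12.4 [ 0.5263 -0.0039  0.0523] delta mm [46.3 -1.4  1.2] x az -10.63 q7 [ 0.25 -0.77] F [ 2.   1.4 -9.1] M [ 0.26 -0.52 -0.2 ] op 0.012107072448311688
```

move_arm(deltas=[{"gripper": 0,"translation": [-5,0,0],"yaw": 0},{"gripper": 0,"translation": [-4,0,0],"yaw": 0},{"gripper": 0,"translation": [-4,0,0],"yaw": 0},{"gripper": 0,"translation": [0,0,0],"yaw": 0}])

```text
clock: 12.73
ee_pos: [0.5139, -0.0015, 0.0523]
ee_rot: [-3.128, 0.291, 0.003]
wrist_force: [-0.9, 3.7, -9.3]
opening: 0.0123
```

```bash
python3 d.py .572 -.011 .051
```

```text
12.7333 [ 0.5139 -0.0015  0.0523] delta mm [58.9 -1.4  1.2] x az -10.62 q7 [ 0.24 -0.79] F [-0.9  3.7 -9.3] M [ 0.75  0.06 -0.23] op 0.012287668932063496
```

move_arm(deltas=[{"gripper": 0,"translation": [-4,0,0.6],"yaw": 0},{"gripper": 0,"translation": [-3,0,0],"yaw": 0},{"gripper": 0,"translation": [0,0,0],"yaw": 0}])

```text
clock: 12.98
ee_pos: [0.5086, -0.0004, 0.0523]
ee_rot: [-3.128, 0.291, -0.0]
wrist_force: [0.4, 4.0, -6.9]
opening: 0.0124
```

move_arm(deltas=[{"gripper": 0,"translation": [-3,0,0],"yaw": 0},{"gripper": 0,"translation": [-2,0,0],"yaw": 0},{"gripper": 0,"translation": [0,0,0],"yaw": 0}])

```text
clock: 13.23
ee_pos: [0.5037, 0.0005, 0.0523]
ee_rot: [-3.128, 0.291, -0.001]
wrist_force: [0.7, 4.0, -5.7]
opening: 0.0125
```

move_arm(deltas=[{"gripper": 0,"translation": [-2,0,0],"yaw": 0},{"gripper": 0,"translation": [-2,0,0],"yaw": 0},{"gripper": 0,"translation": [0,0,0],"yaw": 0}])

```text
clock: 13.48
ee_pos: [0.4998, 0.0012, 0.0523]
ee_rot: [-3.128, 0.291, -0.001]
wrist_force: [1.3, 4.4, -4.7]
opening: 0.0121
```

move_arm(deltas=[{"gripper": 0,"translation": [-2,0,0],"yaw": 0},{"gripper": 0,"translation": [-1,0,0],"yaw": 0},{"gripper": 0,"translation": [0,0,0],"yaw": 0}])

```text
clock: 13.73
ee_pos: [0.497, 0.0019, 0.0523]
ee_rot: [-3.128, 0.291, -0.001]
wrist_force: [1.4, 3.8, -4.6]
opening: 0.0123
```

move_arm(deltas=[{"gripper": 0,"translation": [-2,0,0],"yaw": 0},{"gripper": 0,"translation": [-1,0,0],"yaw": 0},{"gripper": 0,"translation": [0,0,0],"yaw": 0}])

```text
clock: 13.98
ee_pos: [0.494, 0.0024, 0.0523]
ee_rot: [-3.128, 0.291, -0.001]
wrist_force: [1.4, 4.8, -4.2]
opening: 0.0119
```

move_arm(deltas=[{"gripper": 0,"translation": [-2,0,0],"yaw": 0},{"gripper": 0,"translation": [-1,0,0],"yaw": 0},{"gripper": 0,"translation": [0,0,0],"yaw": 0}])

```text
clock: 14.23
ee_pos: [0.4919, 0.0028, 0.0523]
ee_rot: [-3.127, 0.291, -0.003]
wrist_force: [3.8, 3.7, -6.0]
opening: 0.0126
```

```bash
python3 d.py .572 -.011 .051
```

```text
14.2333 [0.4919 0.0028 0.0523] delta mm [81.2 -1.2  1.4] x az -10.64 q7 [ 0.22 -0.82] F [ 3.8  3.7 -6. ] M [ 0.91 -0.63 -0.21] op 0.012628273454384487
```

move_arm(deltas=[{"gripper": 0,"translation": [-2,0,0],"yaw": 0},{"gripper": 0,"translation": [0,0,0],"yaw": 0},{"gripper": 0,"translation": [0,0,0],"yaw": 0}])

```text
clock: 14.48
ee_pos: [0.492, 0.0029, 0.0523]
ee_rot: [-3.126, 0.292, -0.007]
wrist_force: [6.1, 3.5, -9.2]
opening: 0.0125
```

move_arm(deltas=[{"gripper": 0,"translation": [-2,0,0],"yaw": 0},{"gripper": 0,"translation": [0,0,0],"yaw": 0},{"gripper": 0,"translation": [0,0,0],"yaw": 0}])

```text
clock: 14.73
ee_pos: [0.4921, 0.0029, 0.0523]
ee_rot: [-3.126, 0.293, -0.012]
wrist_force: [8.9, 1.7, -12.9]
opening: 0.0121
```

It has stalled with the force rising, so the cover is at its stop. Now to release, lift and clear out backwards for the check.

move_arm(deltas=[{"gripper": 1,"translation": [0,0,0],"yaw": 0},{"gripper": 1,"translation": [0,0,0],"yaw": 0},{"gripper": 1,"translation": [0,0,0],"yaw": 0},{"gripper": 1,"translation": [0,0,0],"yaw": 0},{"gripper": 1,"translation": [0,0,0],"yaw": 0}])

```text
clock: 15.15
ee_pos: [0.4862, 0.0025, 0.0522]
ee_rot: [3.127, -0.291, -0.002]
wrist_force: [0.8, 0.3, -1.1]
opening: 0.0722
```

move_arm(deltas=[{"gripper": 1,"translation": [0,0,0],"yaw": 0},{"gripper": 1,"translation": [0,0,-10],"yaw": 0},{"gripper": 1,"translation": [0,0,-30],"yaw": 0},{"gripper": 1,"translation": [0,0,-40],"yaw": 0},{"gripper": 1,"translation": [0,0,-40],"yaw": 0}])

```text
clock: 15.57
ee_pos: [0.4856, 0.0034, 0.1733]
ee_rot: [-3.128, 0.29, 0.005]
wrist_force: [1.7, -1.2, -0.1]
opening: 0.0853
```

move_arm(deltas=[{"gripper": 1,"translation": [0,30,-20],"yaw": 0},{"gripper": 1,"translation": [0,38,0],"yaw": 0},{"gripper": 1,"translation": [0,38,0],"yaw": 0},{"gripper": 1,"translation": [0,38,0],"yaw": 0},{"gripper": 1,"translation": [0,38,0],"yaw": 0}])

```text
clock: 15.98
ee_pos: [0.4526, -0.1772, 0.1932]
ee_rot: [3.127, -0.29, 0.001]
wrist_force: [0.3, 0.2, -0.0]
opening: 0.0854
```

move_arm(deltas=[{"gripper": 1,"translation": [0,38,0],"yaw": 0},{"gripper": 1,"translation": [0,38,0],"yaw": 0},{"gripper": 1,"translation": [0,30,0],"yaw": 0},{"gripper": 1,"translation": [0,0,0],"yaw": 0},{"gripper": 1,"translation": [0,0,0],"yaw": 0}])

```text
clock: 16.4
ee_pos: [0.4327, -0.2817, 0.1924]
ee_rot: [3.127, -0.299, -0.001]
wrist_force: [0.3, 0.3, -0.6]
opening: 0.0854
```

```bash
python3 d.py .572 -.011 .051; python3 - <<'E'
from h import *
t=read_camera('top');s=read_camera('scene');cv2.imwrite('pics/top4.png',t);cv2.imwrite('pics/scene4.png',s)
a=cv2.resize(t[110:310,170:450],None,fx=2.8,fy=2.8,interpolation=2);cv2.imwrite('pics/t4c.png',a)
d=cv2.absdiff(t,cv2.imread('pics/top0.png')).max(2)>60
n,l,st,c=cv2.connectedComponentsWithStats(d[110:310,150:460].astype(np.uint8))
for i in range(1,n):
    if st[i,4]>12: print(st[i]+[150,110,0,0,0])
E
```

```text
16.4 [ 0.4327 -0.2817  0.1924] delta mm [  85.4 -292.3  141.4] x az -10.93 q7 [0.93 0.  ] F [ 0.3  0.3 -0.6] M [ 0.07  0.02 -0.05] op 0.08537183662750114
[268 159   4   9  26]
[260 169  10   8  35]
[ 314  172   68   48 2049]
[337 194  23   8  80]
[ 305  221   71   49 2560]
[456 303   4   7  14]
```

View pics/t4c.png

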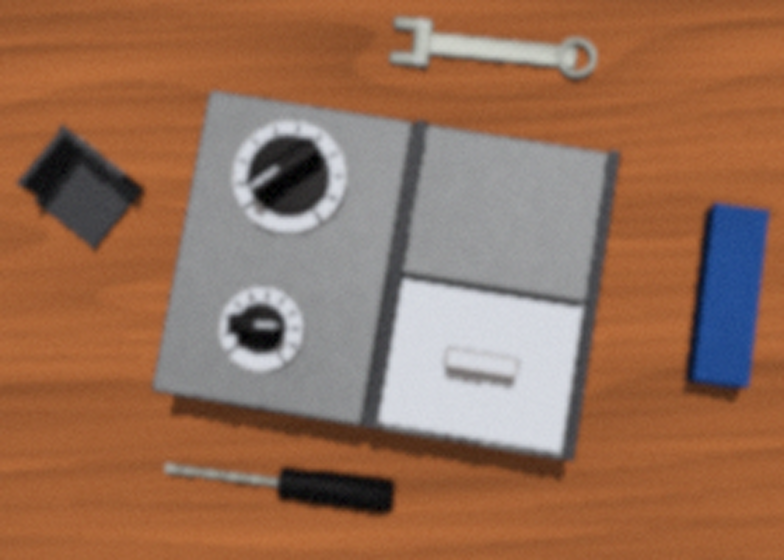

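The top view shows the dial pointing front-left, the trim dial unchanged and the cover at the front. The loose objects show no difference from the first picture. There is a thin dark line at the cover's back edge, so I'll measure the cover's position against the unit front.

```bash
python3 - <<'E'
from h import *
c=np.array([.5617,.069]);y=np.radians(-11);R=np.array([[np.cos(y),-np.sin(y)],[np.sin(y),np.cos(y)]])
t=cv2.imread('pics/top4.png').astype(np.float32).mean(2);s=cv2.imread('pics/scene4.png').astype(np.float32).mean(2)
samp=lambda im,n,x,yy,z:cv2.remap(im,*[np.float32([[v]]) for v in proj(n,np.r_[c+R@[x,yy],z])],cv2.INTER_LINEAR)[0,0]
for n,im in(('top',t),('scene',s)):
  for z,xs in((.0755,np.arange(-.118,-.098,.001)),(.0755,np.arange(-.02,.01,.0015))):
    print(n,[f'{1e3*x:.0f}:{np.mean([samp(im,n,x,yy,z) for yy in np.arange(-.125,-.025,.004)]):.0f}' for x in xs])
a=cv2.imread('pics/scene4.png')[160:260,260:400];cv2.imwrite('pics/s4c.png',cv2.resize(a,None,fx=5,fy=5,interpolation=2))
E
```

```text
top ['-118:52', '-117:52', '-116:52', '-115:52', '-114:52', '-113:53', '-112:58', '-111:66', '-110:77', '-109:91', '-108:108', '-107:129', '-106:153', '-105:175', '-104:193', '-103:205', '-102:212', '-101:215', '-100:216', '-99:217']
top ['-20:217', '-18:217', '-17:217', '-15:217', '-14:217', '-12:217', '-11:217', '-9:217', '-8:213', '-6:203', '-5:178', '-3:140', '-2:103', '-0:95', '1:110', '3:131', '4:144', '6:150', '7:152', '9:153']
scene ['-118:114', '-117:114', '-116:114', '-115:113', '-114:113', '-113:112', '-112:112', '-111:112', '-110:113', '-109:115', '-108:119', '-107:124', '-106:131', '-105:141', '-104:153', '-103:166', '-102:178', '-101:189', '-100:200', '-99:208']
scene ['-20:223', '-18:223', '-17:223', '-15:223', '-14:223', '-12:223', '-11:222', '-9:222', '-8:222', '-6:220', '-5:217', '-3:210', '-2:197', '-0:178', '1:150', '3:119', '4:89', '6:71', '7:71', '9:83']
```

View pics/s4c.png

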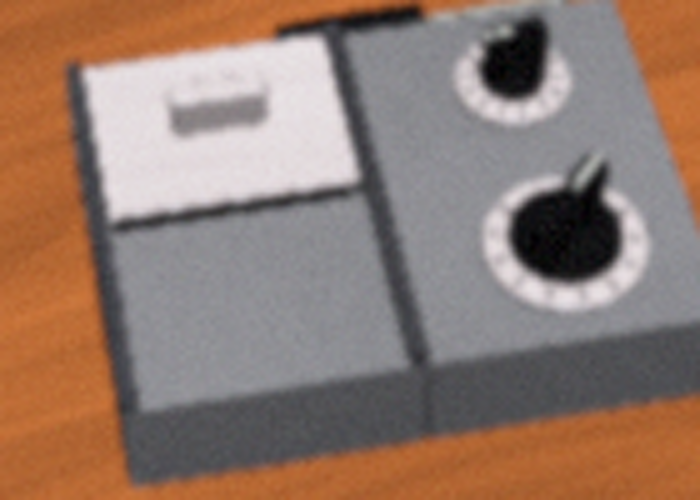

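```bash
python3 -c "
from rig import *
print(job_done())"
```

```text
the job is handed in; nothing more can be done
None
```

I turned the larger dial fully anticlockwise first, then slid the cover shut towards the front. I let go, moved the arm clear and handed the job in at about 16.5 s on the robot's clock.

**Dial:** The turning moment rose from 0.03 to 1.29 N m at the expected end-stop angle. The last pictures show its pointer at front left.

**Cover:** It slid about 81 mm, then stopped moving while the force along the slide rose from 4 to 9 N, against about 1.5 N of sliding friction. From the top view it now spans about x = -106 to -3 mm on the unit, which matches its 102 mm length.

**Surroundings:** Comparing the first and last top pictures, only the larger dial and the cover area changed. The trim dial and the four loose objects did not move, and the last reading showed the arm clear with no force.

**What disagreed:**
- **Fingertips:** They are about 38 mm short of the TCP position given in the interface text. My first grasp therefore closed on nothing above the dial's bar, without contact. I lowered the arm in small steps, watching the force, and allowed for the offset after that.
- **Dark line behind the cover:** A line about 3 mm wide shows at its back edge. I took it for the plate's edge or shadow because the stop was firm, but I did not test it with a second push. The two cameras also differ by about 3 to 4 mm on where the cover's edges are.

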